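# Weigh a battery pack from the slanted charger

## Robot

A 6-joint arm with a two-finger parallel gripper is mounted at the origin on the work surface. World frame = base frame: x ahead of the robot, y to its left, z up, the work surface at z = 0. Lengths are in m, angles in rad, forces in N, time in s.
With the tool pointing down it reaches from about 0.2 to 0.875 m from the base axis. Payload 3.4 kg.
Tool frame: the origin (TCP) lies on the centre line of the jaws, within the pads' length; the fingertips stand r.nose_length ahead of it and the grasp point (between the pads) lies 2 mm behind it (r.nose_length is the distance from the TCP to the fingertips, in m); z points along the fingers, y is the line along which they close (so a half turn about z gives the same grasp; the last joint's range is limited). The gripper opens to 94 mm and grips with 3 to 60 N. Pads are 16 mm wide; open, the fingers measure 119 mm over their backs; the gripper's body (75 mm by 177 mm) begins 78 mm behind the grasp point.
Start: joints at [-1.457, 0.276, 1.505, -0, 1.361, -0.121], TCP at [0.134, -0.559, 0.222] pointing down, gripper open.
Joint ranges: [-2.89, 2.89], [-0.75, 2.08], [0.22, 2.7], [-1.18, 4.32], [0.11, 2.71], [-2.7, 2.7]. Speed limits (rad/s): [2.57, 2.57, 3.14, 3.14, 3.14, 3.14].

## Interface

Orientations are given as a unit quaternion [w, x, y, z].
In Python, from bench import readout, optics, r gives the robot as it stands. The module is installed in compiled form; this text tells all that it offers.
- The arm moves only by the tool drive_tool, never from a script. Its argument "increments" is a list of rows, each a list of 5 numbers: the opening, from 0 (shut) to 1 (fully open), then the shift along the tool's x, y, z each as a share of 200 mm, from -1 to 1, then the turn about the tool's z as a share of 90 degrees, from -1 to 1. A call has 1 to 20 rows; each row is the pose to reach, as a shift and turn from the pose commanded when the call began, along the tool's axes at that moment; what a row does not reach only later rows make up. A row lasts 1/10 s, in which the tool goes at most 50 mm and 8.59 degrees, less where a joint would pass 70% of its speed; a pose out of reach is approached as far as the arm can. A call with a number of a shift or a turn outside -1 to 1 is refused whole. A call with a gripper value outside its range is refused whole. The fingers move at their own pace and stop on an object; "force" is the grip in N (left out, the last holds). Time passes only in rows, so rows that repeat a pose let the fingers close. It gives the time, the measured TCP pose, the force, the opening and the grip force at its end, in the units of the state.
- readout.get_state(): the state, without advancing time (a new reading comes with each control period).
- optics.snapshot(name): name is "scene" or "top" or "wrist"; returns a dict with "color" (384x512x3 uint8, red, green, blue), "z_map" (384x512 float32, m along the optical axis (not along the pixel's ray), 0 where there is no reading), "camera_matrix" (3x3 intrinsics, pixels), "eye" and "rotation" of the camera in the world. Camera axes: x right, y down, z forward; pixel columns grow to the right and rows downward; lengths in m; the calibration is good to about 2 mm. A picture is of the moment at which its call begins.
- r.sign_off(): hands the job in; it is judged then, once.
The state is a dict: "clock": time; "joint_positions": joint angles; "qd": joint speeds; "effort": joint torques, N m; "ee_pos": TCP position; "tool_rot": TCP orientation; "wrist_force": force on the tool from outside, world axes, zero at the start; "ft_torque": the same for the moment, N m; "gripper_width": opening from 0.0 (shut) to 1.0 (fully open); "finger_force": force on a finger pad.
Only numpy, scipy, OpenCV 4.12 (cv2) and the standard library are available. Lean on these libraries where they do the work, as an engineer would, in place of code of your own. Each camera call takes 0.05 s, during which the arm holds its last target. There are 200 camera calls.

## Task

Weigh the battery pack that has the grip bar: first zero the empty bench scale by pressing its button right down, then draw the pack straight out of its slanted charger pocket by the bar. Stand it upright, bar up, in the middle of the scale's pan without dropping it, and let go; leave the other pack in its pocket and the meter, pen pot and screwdriver where they are.

Things in the scene. Friction and masses are not known exactly. Their poses are not given: they have to be found in the camera images.
- cradle: fixed grey pocket block of the charger, 90 x 290 x 70 mm, tilted 30 deg: its z (the way packs come out) points up and to the robot's side, x away and up. Origin: centre of underside, 45 mm above the table. Two pockets 53 x 113 mm, 60 deep, at x = 0, y = -68 and +68 mm, open at top z = 70, floor z = 10. Black base below and behind it. Place and heading vary; may swap sides with the scale.
- bar_pack: pack to weigh: white box 50 x 110 x 60 mm (x, y, z), about 0.35 kg; on top an upright ribbed grip bar 12 mm thick (x), 96 wide (y), from z = 60 to 100 mm. Origin: centre of underside, z up through the bar. Starts in either pocket, 1.5 mm clear each side, axes parallel to the cradle's, box flush with the cradle's top: only the bar can be gripped, across its 12 mm.
- flat_pack: the other pack, the same white 50 x 110 x 60 mm box with a flat top with brass contacts and no grip bar, flush in the other pocket; stays there. Origin: centre of its underside.
- pan (a point): centre of the top of the scale's steel pan, 50 mm above the table; pan 150 (x) by 160 mm (y), level, fixed. Axes: the scale's, z up, front panel to -x. Below it the scale's white box, 225 x 170 x 34 mm. Place and heading vary.
- zero_key (a joint): travel of the scale's zero button in m: 0 = up, 0.006 = fully down (about 5 N against a spring; it springs back); counts as pressed beyond 0.0045
- zero_key_top (a point): centre of the top face of the round zero button (26 mm across, pressed straight down), on the scale's front panel 112 mm in front of the pan's centre and 45 mm to its -y side, beside a display that is flush with the panel
- meter: bystander: grey multimeter 190 x 90 x 40 mm lying loose beyond the charger and scale. Origin: centre of its underside, x along its length.
- pen_pot: bystander: grey round pot with pens, 76 mm across, 100 mm tall (pens to 150 mm), standing loose beyond the charger and scale. Origin: centre of its underside.
- driver: bystander: screwdriver 150 mm long lying loose on the table nearer the robot, between charger and scale. Origin: near the middle of its length, x along it.
There are look-alikes about, which are no part of the job. Leave any brown or orange look-alike of the bar_pack alone.

How it is judged:
By the outcome, as a careful person would: the job done as asked, in the order asked, and still so for the second after the job is handed in, with the robot touching nothing.
It also fails if it takes over 51 s, if anything falls off the work surface, if the arm or the gripper's body presses on something with over 40 N, if the wrist force passes 120 N, or if a joint passes its speed limit or range.

## Working session

There is one attempt and no reset: what is moved stays moved. The work goes in short steps, Python scripts to look and compute and a tool call to move; the robot and the scene stay as the last step left them, time stands still between calls to the robot, and variables do not carry over. Pictures are saved under pics/ and viewed, at most 10 in all, crops included, and the job is handed in when it is done.

Besides the shell and the picture viewer there is one more tool, called after ">>>" in YAML: its name, and indented under it one key for each argument. drive_tool: Moves the arm, as the interface text tells. Shift numbers are shares of 200 mm and turn numbers shares of 90 degrees, none past 1 either way. Its arguments: {"type":"object","properties":{"increments":{"type":"array"},"force":{"type":"number"}},"required":["increments"]}

```bash
mkdir -p pics
cat > h.py <<'E'
import numpy as np,cv2
from bench import readout,optics,r
def snap(n,f):
    s=optics.snapshot(n); np.savez(f+'.npz',**s); cv2.imwrite(f'pics/{f}.png',cv2.resize(s['color'][:,:,::-1],(800,600),interpolation=cv2.INTER_CUBIC)); return s
def P(s,u,v,k=1):
    d=s['z_map'][v-k:v+k+1,u-k:u+k+1]; z=np.median(d[d>0]); K=s['camera_matrix']
    return s['eye']+s['rotation']@(z*np.array([(u-K[0,2])/K[0,0],(v-K[1,2])/K[1,1],1]))
def cloud(s):
    K=s['camera_matrix'];z=s['z_map'];v,u=np.mgrid[:z.shape[0],:z.shape[1]]
    p=np.stack([(u-K[0,2])/K[0,0]*z,(v-K[1,2])/K[1,1]*z,z],-1)
    return p@np.array(s['rotation']).T+s['eye']
E
python3 - <<'E'
from h import *
np.set_printoptions(precision=4,suppress=True)
print(readout.get_state(),r.nose_length)
for n in('scene','top'): s=snap(n,n+'0');print(s['eye'],s['rotation'],s['camera_matrix'])
E
```

```text
{'clock': 0.0, 'joint_positions': array([-1.457 ,  0.2766,  1.5061, -0.    ,  1.3607, -0.121 ]), 'qd': array([ 0.0002, -0.0012,  0.0003, -0.0002, -0.0001, -0.001 ]), 'effort': array([  0.001 , -40.4583, -23.7225,   0.0701,   0.0343,  -0.0001]), 'ee_pos': array([ 0.1337, -0.5587,  0.2216]), 'tool_rot': array([-0.0009,  0.9931,  0.1171, -0.    ]), 'wrist_force': array([-0.5874, -0.031 ,  0.6212]), 'ft_torque': array([-0.0123,  0.0523,  0.0126]), 'finger_force': 0.0, 'gripper_width': 1.0013681802467789} 0.017
[1.6756 0.8883 1.0678] [-0.2253  0.4365  0.7708 -0.4057] [[482.7614   0.     267.0208]
 [  0.     482.7614 193.8813]
 [  0.       0.       1.    ]]
[0.4117 0.1667 1.2505] [ 0.0151 -0.6983  0.7155 -0.0124] [[416.6148   0.     255.2565]
 [  0.     416.6148 188.0489]
 [  0.       0.       1.    ]]
```

View pics/scene0.png

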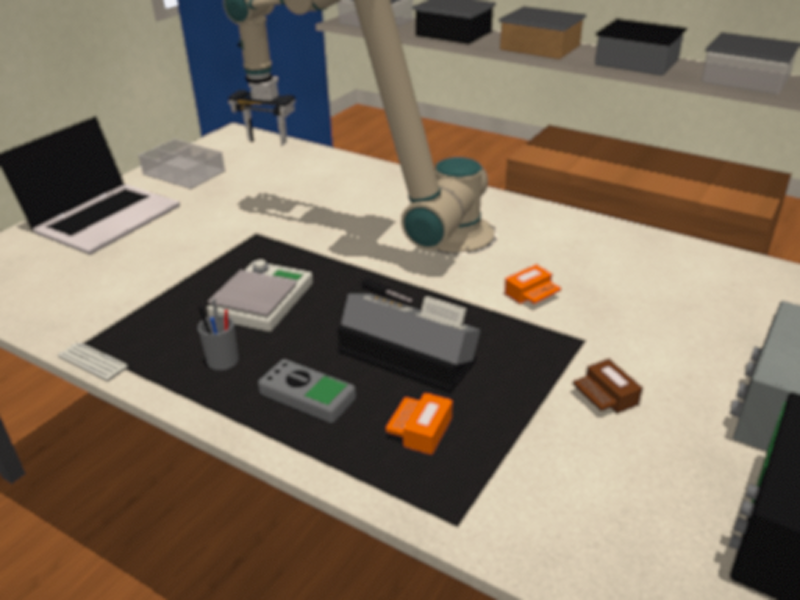

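View pics/top0.png

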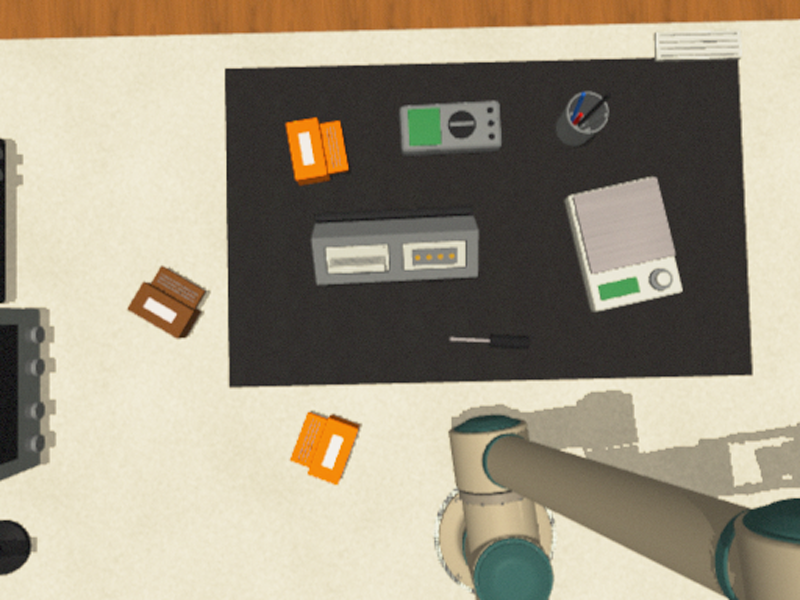

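The top view shows the bar pack in the charger's left pocket at (357,258), and the flat pack with brass contacts at (434,256). Its look-alikes are orange at (307,150) and (328,447), and brown at (168,302). The scale pan is at (625,225), its button at (661,280), the driver at (490,341), the meter at (450,127) and the pot at (583,118). I choose the white one in the pocket.

Run:
```python
import re
t=open('h.py').read()
t=t.replace("s=optics.snapshot(n);","s=dict(optics.snapshot(n)); s['rotation']=R.from_quat(s['rotation'],scalar_first=True).as_matrix();").replace("import numpy as np,cv2","import numpy as np,cv2\nfrom scipy.spatial.transform import Rotation as R\nnp.set_printoptions(precision=4,suppress=True)")
open('h.py','w').write(t)
from h import *
s=snap('top','top1'); c=cloud(s)
im=s['color'][:,:,::-1]
a=cv2.resize(im[130:190,195:310],None,fx=6,fy=6,interpolation=cv2.INTER_CUBIC)
b=cv2.resize(im[105:205,355:445],None,fx=5,fy=5,interpolation=cv2.INTER_CUBIC)
W=np.zeros((870,700,3),np.uint8);W[:360,:690]=a;W[365:865,:450]=b
cv2.imwrite('pics/crop1.png',cv2.resize(W,(483,600)))
# grid of heights over cradle
print(c[136:186:3,200:308:6,2].round(3))
```

```text
[[ 0.002 -0.004 -0.001  0.067  0.072  0.071  0.072  0.071  0.075  0.074
   0.069  0.07   0.071  0.068  0.066  0.07   0.071  0.073]
 [-0.001  0.065  0.076  0.073  0.067  0.068  0.069  0.072  0.065  0.068
   0.063  0.06   0.055  0.052  0.069  0.072  0.076  0.074]
 [-0.002  0.057  0.055  0.047  0.068  0.072  0.074  0.076  0.073  0.079
   0.079  0.082  0.079  0.083  0.088  0.088  0.092  0.096]
 [ 0.004  0.084  0.081  0.087  0.088  0.091  0.093  0.09   0.094  0.095
   0.098  0.103  0.102  0.106  0.106  0.106  0.11   0.109]
 [ 0.003  0.103  0.105  0.107  0.108  0.108  0.109  0.113  0.117  0.119
   0.123  0.121  0.119  0.126  0.128  0.127  0.129  0.131]
 [ 0.121  0.116  0.123  0.125  0.127  0.126  0.129  0.128  0.126  0.125
   0.127  0.129  0.126  0.123  0.125  0.126  0.121  0.122]
 [ 0.125  0.125  0.124  0.126  0.129  0.126  0.127  0.12   0.123  0.121
   0.122  0.118  0.122  0.121  0.119  0.121  0.113  0.12 ]
 [ 0.121  0.122  0.125  0.122  0.121  0.121  0.119  0.117  0.111  0.119
   0.118  0.115  0.115  0.114  0.113  0.115  0.11   0.11 ]
 [ 0.117  0.121  0.118  0.119  0.116  0.113  0.111  
[... 421 characters left out ...]
  0.098  0.102  0.1    0.096  0.096  0.098  0.093]
 [-0.     0.098  0.142  0.141  0.142  0.141  0.143  0.145  0.096  0.093
   0.093  0.091  0.093  0.089  0.094  0.089  0.09   0.092]
 [ 0.     0.095  0.136  0.089  0.096  0.091  0.089  0.092  0.089  0.093
   0.09   0.092  0.088  0.091  0.087  0.089  0.085  0.084]
 [ 0.004  0.089  0.093  0.09   0.085  0.091  0.089  0.085  0.086  0.085
   0.086  0.086  0.082  0.086  0.081 -0.     0.002  0.005]
 [-0.     0.082  0.084  0.083  0.078 -0.002 -0.002  0.003  0.001  0.
  -0.002  0.003  0.003  0.     0.001  0.003 -0.003 -0.001]
 [-0.001  0.001  0.003  0.003  0.002  0.004 -0.001  0.002  0.003 -0.
   0.    -0.     0.003  0.     0.003  0.002  0.002 -0.001]]
```

View pics/crop1.png

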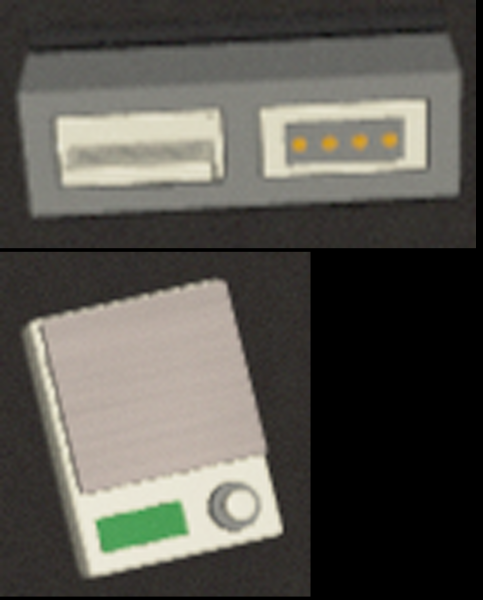

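The crop confirms it: the left pocket holds the pack with the ribbed bar, the right one the pack with brass contacts. The button is at the scale's lower right.

Run:
```python
from h import *
s=dict(np.load('top1.npz'));c=cloud(s)
# cradle plane
q=c[135:190,198:308].reshape(-1,3);q=q[(q[:,2]>.04)&(q[:,2]<.2)]
best=0
rng=np.random.default_rng(0)
for i in range(400):
    a=q[rng.choice(len(q),3,False)];n=np.cross(a[1]-a[0],a[2]-a[0]);n/=np.linalg.norm(n)+1e-9;n*=np.sign(n[2])
    if abs(n[2]-.866)>.04 or n[0]>0: continue
    m=abs((q-a[0])@n)<.003
    if m.sum()>best:best=m.sum();M=m
o=q[M].mean(0);n=np.linalg.svd(q[M]-o)[2][2];n*=np.sign(n[2])
n_h=n[:2]/np.linalg.norm(n[:2]);print('n',n,np.degrees(np.arccos(n[2])),'horiz yaw of -x dir',np.degrees(np.arctan2(-n_h[1],-n_h[0])))
rect=q[M][:,:2].astype(np.float32)
rc=cv2.minAreaRect(rect);print('cradle top rect',rc, cv2.boxPoints(rc))
h=(q-o)@n;B=q[(h>.033)&(h<.048)];print('bar',len(B),B.mean(0),np.median(h[(h>.03)]))
rb=cv2.minAreaRect(B[:,:2].astype(np.float32));print(rb)
p=c[105:205,350:450].reshape(-1,3);k=p[(p[:,2]>.043)&(p[:,2]<.06)]
mask=((c[...,2]>.043)&(c[...,2]<.058)).astype(np.uint8);mask[:, :350]=0;mask[:105]=0;mask[205:]=0;mask[:,450:]=0
nl,lab,st,ce=cv2.connectedComponentsWithStats(mask)
for i in range(1,nl):
    if st[i,4]>30:
        w=c[lab==i];print(st[i],w.mean(0),cv2.minAreaRect(w[:,:2].astype(np.float32)))
u,v=int(661*.64),int(279*.64);print('button',P(s,u,v,2),c[v-6:v+7:2,u-6:u+7:2,2].round(3))
```

```text
n [-0.4999 -0.0101  0.866 ] 29.999936655547884 horiz yaw of -x dir 1.1594079568172837
cradle top rect ((0.5210229158401489, 0.17528867721557617), (0.08022807538509369, 0.28829941153526306), 1.4193090200424194) [[0.4774 0.3184]
 [0.4845 0.0302]
 [0.5647 0.0322]
 [0.5576 0.3204]]
bar 173 [0.5002 0.2411 0.1402] 0.039190006298124996
((0.5005872845649719, 0.2411363422870636), (0.013440649956464767, 0.09433205425739288), 1.2293516397476196)
[ 367  114   66   62 2843] [ 0.5745 -0.2487  0.0495] ((0.5750969648361206, -0.24906760454177856), (0.15011757612228394, 0.1633295863866806), 11.4752197265625)
[416 172  15  14 136] [ 0.4748 -0.3137  0.0495] ((0.47464701533317566, -0.31480875611305237), (0.03856417164206505, 0.03972553089261055), 53.604515075683594)
button [ 0.4753 -0.3112  0.0553] [[0.031 0.029 0.042 0.05  0.039 0.032 0.035]
 [0.04  0.047 0.045 0.045 0.042 0.043 0.034]
 [0.045 0.041 0.056 0.056 0.052 0.059 0.045]
 [0.04  0.046 0.056 0.059 0.052 0.054 0.047]
 [0.046 0.043 0.052 0.06  0.056 0.053 0.044]
 [0.046 0.048 0.041 0.051 0.058 0.043 0.048]
 [0.032 0.042 0.042 0.048 0.041 0.042 0.038]]
```

>>> drive_tool:
  increments:
    - [0,1,-0.4,0,0]
    - [0,1,-0.4,0,0]
    - [0,1,-0.4,0,0]
    - [0,1,-0.4,0,0]
    - [0,1,-0.4,0,0]
    - [0,1,-0.4,0,0]
    - [0,1,-0.4,0,0]
  force: 20

```text
clock: 0.85
ee_pos: [0.309, -0.4356, 0.2223]
tool_rot: [0.0, 0.993, 0.117, -0.001]
wrist_force: [-0.3, -0.3, -0.8]
gripper_width: 0.444
finger_force: 0.0
```

```bash
cat >> h.py <<'E'
def inc(x,y,z,yaw=None):
    "shares for target TCP; yaw = world angle (deg) wanted of tool y"
    s=readout.get_state();M=R.from_quat(s['tool_rot'],scalar_first=True).as_matrix()
    d=M.T@(np.array([x,y,z])-s['ee_pos'])/.2
    a=np.degrees(np.arctan2(M[1,1],M[0,1]))
    print(s['clock'],s['ee_pos'],'yaw',a,'F',s['wrist_force'],'| inc',d.round(4),None if yaw is None else round(-(yaw-a)/90,4))
E
python3 -c "
from h import *
inc(.4745,-.313,.1,11.5)"
```

```text
0.85 [ 0.309  -0.4356  0.2223] yaw -76.51972843786898 F [-0.3137 -0.2709 -0.8294] | inc [ 0.9485 -0.4033  0.6103] -0.978
```

>>> drive_tool:
  increments:
    - [0,0.948,-0.403,0.3,-0.864]
    - [0,0.948,-0.403,0.3,-0.864]
    - [0,0.948,-0.403,0.3,-0.864]
    - [0,0.948,-0.403,0.3,-0.864]
    - [0,0.948,-0.403,0.3,-0.864]
    - [0,0.948,-0.403,0.61,-0.864]
    - [0,0.948,-0.403,0.61,-0.864]
    - [0,0.948,-0.403,0.61,-0.864]
    - [0,0.948,-0.403,0.61,-0.864]
    - [0,0.948,-0.403,0.61,-0.864]
    - [0,0.948,-0.403,0.61,-0.864]

```text
clock: 1.95
ee_pos: [0.4746, -0.314, 0.1004]
tool_rot: [0.0, 0.701, 0.713, -0.0]
wrist_force: [0.9, -0.6, 0.3]
gripper_width: 0.009
finger_force: 0.0
```

```bash
python3 -c "
from h import *
inc(.4745,-.313,.08,1.25)
s=snap('wrist','w0')
print(s['eye'],s['rotation'])
im=s['color'][:,:,::-1]
"
```

```text
1.95 [ 0.4746 -0.314   0.1004] yaw 0.9295235597623525 F [ 0.8623 -0.578   0.331 ] | inc [ 0.0052 -0.0004  0.1019] -0.0036
[ 0.4733 -0.2492  0.2628] [[ 0.9999  0.0162  0.0022]
 [ 0.0162 -0.9736 -0.2275]
 [-0.0015  0.2275 -0.9738]]
```

View pics/w0.png

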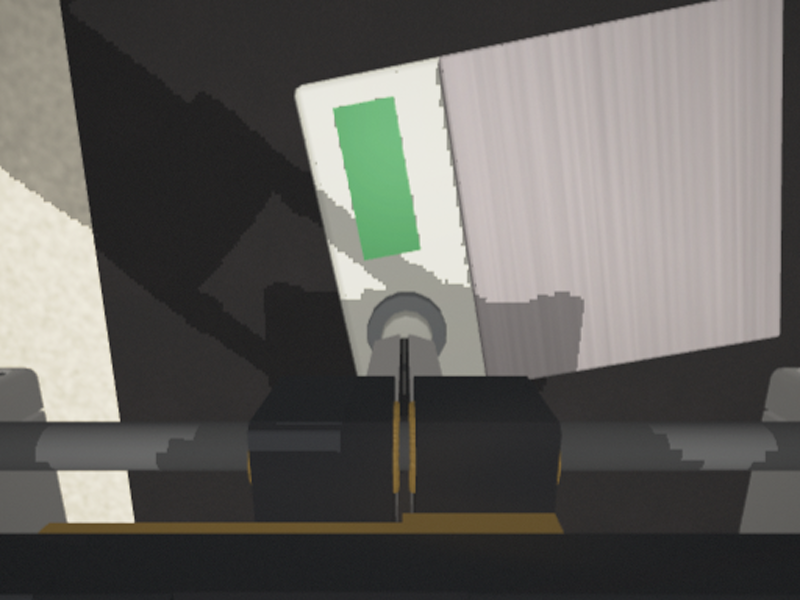

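The wrist view shows the closed jaw in line with the button at (406,330), inside its darker ring. Next I lower onto it.

>>> drive_tool:
  increments:
    - [0,0,0,0.06,0]
    - [0,0,0,0.12,0]
    - [0,0,0,0.14,0]
    - [0,0,0,0.145,0]
    - [0,0,0,0.15,0]
    - [0,0,0,0.15,0]

```text
clock: 2.6
ee_pos: [0.4748, -0.312, 0.0705]
tool_rot: [-0.001, 0.7, 0.715, -0.0]
wrist_force: [-1.5, 0.5, 3.1]
gripper_width: 0.004
finger_force: 1.5
```

>>> drive_tool:
  increments:
    - [0,0,0,0.01,0]
    - [0,0,0,0.015,0]
    - [0,0,0,0.015,0]

```text
clock: 2.9
ee_pos: [0.4752, -0.3123, 0.0676]
tool_rot: [-0.0, 0.7, 0.715, -0.0]
wrist_force: [-2.8, 1.2, 5.3]
gripper_width: 0.004
finger_force: 2.3
```

>>> drive_tool:
  increments:
    - [0,0,0,0.005,0]
    - [0,0,0,0.01,0]
    - [0,0,0,0.01,0]

```text
clock: 3.2
ee_pos: [0.4752, -0.3123, 0.0671]
tool_rot: [0.0, 0.7, 0.715, -0.0]
wrist_force: [-5.6, 2.8, 13.6]
gripper_width: 0.001
finger_force: 6.8
```

Position has stopped and force jumped to 13.6 N, so the button is bottomed. Now I raise and cross to the charger.

>>> drive_tool:
  increments:
    - [0,0,0,-0.2,0]
    - [0.4,0,0,-0.4,0]
    - [0.4,0.3,0,-0.7,0]
    - [0.4,1,0,-0.7,0]
    - [0.4,1,0,-0.7,0]
    - [0.4,1,0,-0.7,0]
    - [0.4,1,0,-0.7,0]

```text
clock: 3.9
ee_pos: [0.4715, -0.1087, 0.2063]
tool_rot: [0.001, 0.699, 0.716, 0.002]
wrist_force: [-0.0, -0.1, 0.2]
gripper_width: 0.397
finger_force: 0.0
```

>>> drive_tool:
  increments:
    - [0.4,1,0,0,0]
    - [0.4,1,0,0,0]
    - [0.4,1,0,0,0]
    - [0.4,1,0,0,0]
    - [0.4,1,0,0,0]

```text
clock: 4.4
ee_pos: [0.467, 0.0934, 0.2054]
tool_rot: [-0.001, 0.697, 0.717, 0.002]
wrist_force: [1.0, -0.8, -1.0]
gripper_width: 0.403
finger_force: 0.0
```

```bash
python3 -c "
from h import *
inc(.504,.242,.21,1.25)"
```

```text
4.4 [0.467  0.0934 0.2054] yaw 1.630913558781055 F [ 1.015  -0.767  -1.0157] | inc [ 0.7374  0.2061 -0.0198] 0.0042
```

>>> drive_tool:
  increments:
    - [0.4,0.737,0.206,-0.02,0.004]
    - [0.4,0.737,0.206,-0.02,0.004]
    - [0.4,0.737,0.206,-0.02,0.004]
    - [0.4,0.737,0.206,-0.02,0.004]
    - [0.4,0.737,0.206,-0.02,0.004]
    - [0.4,0.737,0.206,-0.02,0.004]

```text
clock: 5.0
ee_pos: [0.505, 0.2345, 0.209]
tool_rot: [0.0, 0.702, 0.712, -0.001]
wrist_force: [-1.3, -0.4, -0.8]
gripper_width: 0.4
finger_force: 0.0
```

```bash
python3 -c "
from h import *
inc(.504,.242,.145,1.25)
s=snap('wrist','w1');c=cloud(s)
m=(c[...,2]>.1)&(c[...,2]<.16)&(abs(c[...,1]-.242)<.045)&(abs(c[...,0]-.505)<.03)
v,u=np.nonzero(m);print(u.min(),u.max(),v.min(),v.max())
q=c[m]
for y in (.21,.22,.265,.275):
  k=q[abs(q[:,1]-y)<.006]
  if len(k)>20:
    n=np.array([-.5,-.01,.866]);h=(k-[.5195,.2433,.1056])@n
    t=k[abs(h-.04)<.004]; print(y,len(t),t.mean(0) if len(t) else 0,np.percentile(h,[5,50,95]))
"
```

```text
5.0 [0.505  0.2345 0.209 ] yaw 0.8113812838306351 F [-1.3498 -0.4186 -0.7695] | inc [ 0.0381 -0.0041  0.3199] -0.0049
246 293 142 248
0.21 175 [0.5012 0.2101 0.1408] [0.0001 0.0273 0.041 ]
0.22 180 [0.5011 0.22   0.1409] [-0.      0.0242  0.0409]
0.265 202 [0.5    0.265  0.1409] [0.0001 0.0223 0.0411]
0.275 205 [0.4999 0.275  0.1409] [0.0001 0.0228 0.0411]
```

View pics/w1.png

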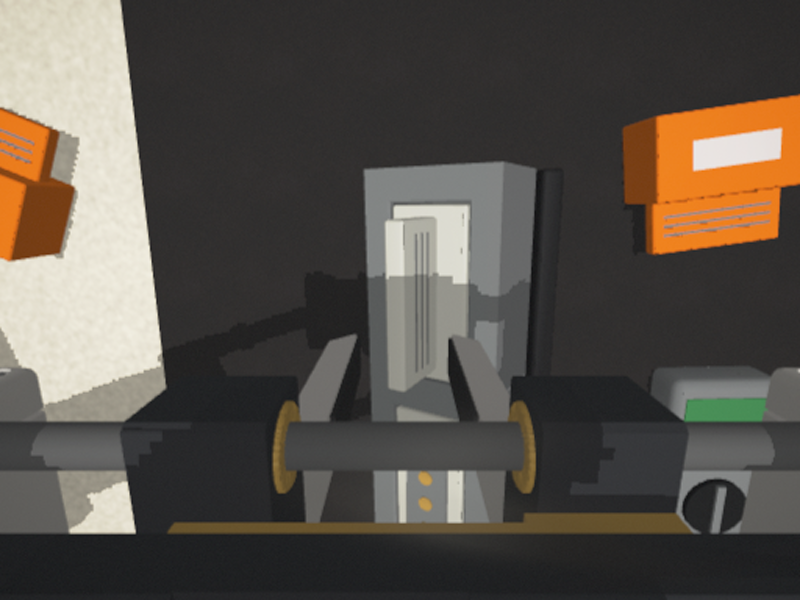

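The wrist view shows the bar at (410,305), between the two fingers at (345,345) and (455,345). The depth matches the model, so I descend and close.

>>> drive_tool:
  increments:
    - [0.4,0.038,0,0.15,-0.004]
    - [0.4,0.038,0,0.25,-0.004]
    - [0.4,0.038,0,0.32,-0.004]
    - [0.4,0.038,0,0.32,-0.004]
    - [0,0.038,0,0.32,-0.004]
    - [0,0.038,0,0.32,-0.004]
    - [0,0.038,0,0.32,-0.004]
    - [0,0.038,0,0.32,-0.004]
    - [0,0.038,0,0.32,-0.004]
    - [0,0.038,0,0.32,-0.004]
  force: 30

```text
clock: 6.05
ee_pos: [0.5034, 0.2429, 0.1465]
tool_rot: [-0.0, 0.699, 0.715, -0.001]
wrist_force: [-4.2, -1.8, 5.8]
gripper_width: 0.17
finger_force: 27.6
```

```bash
python3 -c "
from h import *
p=readout.get_state()['ee_pos']
for k in(.02,.04,.08): inc(*(p+k*np.array([-.5,-.01,.866])))"
```

```text
6.05 [0.5034 0.2429 0.1465] yaw 1.2297179246538292 F [-4.2408 -1.7813  5.7566] | inc [ 0.     -0.0502 -0.0865] None
6.05 [0.5034 0.2429 0.1465] yaw 1.2297179246538292 F [-4.2408 -1.7813  5.7566] | inc [ 0.     -0.1003 -0.173 ] None
6.05 [0.5034 0.2429 0.1465] yaw 1.2297179246538292 F [-4.2408 -1.7813  5.7566] | inc [ 0.     -0.2007 -0.346 ] None
```

>>> drive_tool:
  increments:
    - [0,0,-0.0125,-0.0216,0]
    - [0,0,-0.025,-0.0433,0]
    - [0,0,-0.0375,-0.065,0]
    - [0,0,-0.05,-0.0866,0]
    - [0,0,-0.0625,-0.108,0]
    - [0,0,-0.075,-0.13,0]
    - [0,0,-0.075,-0.13,0]

```text
clock: 6.75
ee_pos: [0.4901, 0.2432, 0.1726]
tool_rot: [0.0, 0.7, 0.715, 0.001]
wrist_force: [2.5, -0.1, 1.6]
gripper_width: 0.163
finger_force: 29.2
```

```bash
python3 -c "
from h import *
s=snap('top','t2');im=s['color'][:,:,::-1]
s2=snap('scene','s2');i2=s2['color'][:,:,::-1]
cv2.imwrite('pics/c2.png',np.hstack([cv2.resize(im[110:210,180:310],(400,308)),cv2.resize(i2[165:245,205:315],(400,308))]))"
```

```text
(no output)
```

View pics/c2.png

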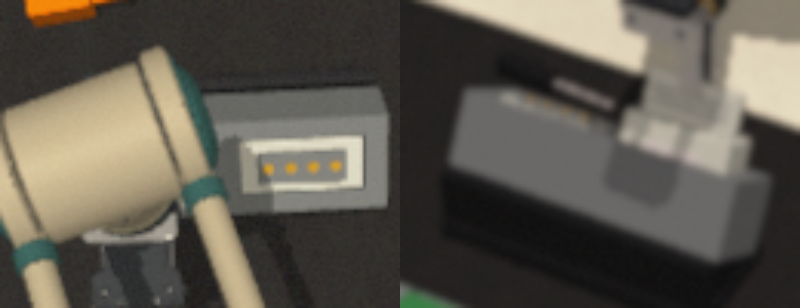

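The scene crop at right shows the white pack rising out of the pocket at (690,140), held by the gripper. I keep drawing along the axis.

>>> drive_tool:
  increments:
    - [0,0,-0.0125,-0.0216,0]
    - [0,0,-0.025,-0.0433,0]
    - [0,0,-0.0375,-0.065,0]
    - [0,0,-0.05,-0.0866,0]
    - [0,0,-0.0625,-0.108,0]
    - [0,0,-0.075,-0.13,0]
    - [0,0,-0.0875,-0.152,0]
    - [0,0,-0.1,-0.173,0]
    - [0,0,-0.1,-0.173,0]

```text
clock: 7.75
ee_pos: [0.4676, 0.2424, 0.2059]
tool_rot: [-0.001, 0.699, 0.715, -0.002]
wrist_force: [0.6, 1.1, -5.4]
gripper_width: 0.12
finger_force: 29.9
```

>>> drive_tool:
  increments:
    - [0,0,-0.025,-0.05,0]
    - [0,0,-0.05,-0.12,0]
    - [0,0,-0.06,-0.25,0]
    - [0,0,-0.06,-0.38,0]
    - [0,0,-0.06,-0.5,0]
    - [0,0,-0.06,-0.5,0]

```text
clock: 8.35
ee_pos: [0.459, 0.2431, 0.3098]
tool_rot: [0.001, 0.7, 0.715, 0.003]
wrist_force: [0.5, -0.1, -4.9]
gripper_width: 0.126
finger_force: 29.9
```

```bash
python3 -c "
from h import *
s=snap('scene','s3');im=s['color'][:,:,::-1]
w=snap('wrist','w3')['color'][:,:,::-1]
cv2.imwrite('pics/c3.png',np.hstack([cv2.resize(im[90:240,190:340],(400,400)),cv2.resize(w,(400,400))]))
inc(.5745,-.249,.3,11.5)"
```

```text
8.45 [0.4572 0.2423 0.3058] yaw 1.2173342047427473 F [-0.5644 -0.3254 -4.5475] | inc [-2.4682  0.5342  0.0292] -0.1143
```

View pics/c3.png

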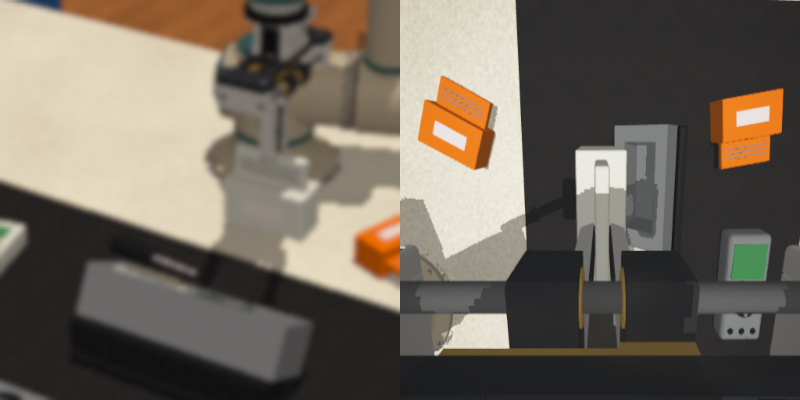

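The pack is clear and hangs upright in the jaws. The opening of 11.9 mm equals the bar's thickness, and the flat pack is still in its pocket. Next I carry it to the scale.

>>> drive_tool:
  increments:
    - [0,-0.2,0.1,0,0]
    - [0,-0.4,0.2,0,0]
    - [0,-0.6,0.3,0,0]
    - [0,-0.8,0.4,0,0]
    - [0,-1,0.5,0,0]
    - [0,-1,0.5,0,0]

```text
clock: 9.05
ee_pos: [0.5639, 0.0385, 0.3031]
tool_rot: [0.001, 0.702, 0.712, -0.003]
wrist_force: [0.6, 0.2, -4.1]
gripper_width: 0.125
finger_force: 29.9
```

>>> drive_tool:
  increments:
    - [0,-0.2,0,0,0]
    - [0,-0.4,0,0,0]
    - [0,-0.6,0,0,-0.04]
    - [0,-0.8,0,0,-0.08]
    - [0,-1,0,0,-0.114]
    - [0,-1,0,0,-0.114]

```text
clock: 9.65
ee_pos: [0.5653, -0.1609, 0.3033]
tool_rot: [-0.001, 0.635, 0.773, -0.003]
wrist_force: [0.1, -1.0, -5.4]
gripper_width: 0.123
finger_force: 29.9
```

```bash
python3 -c "
from h import *
inc(.5745,-.249,.2,11.5)
st=readout.get_state();M=R.from_quat(st['tool_rot'],scalar_first=True).as_matrix()
s=snap('wrist','w4');c=cloud(s);L=(c-st['ee_pos'])@M
for (a,b) in((-.02,.04),(.03,.06)): pass
m=(abs(L[...,1])<.03)&(L[...,0]<-.0)|False
m=(abs(L[...,1])<.03)&(abs(L[...,0])<.08)&(L[...,0]*1.0!=0)&(L[...,2]>-.03)&(L[...,2]<.13)
q=L[m];print(np.histogram(q[:,2],np.arange(-.03,.13,.005)))
b=q[(q[:,2]>.03)&(q[:,2]<.06)]
print(np.percentile(b,[1,50,99],axis=0))
for lo,hi in((-.02,.02),):
  k=q[(q[:,2]>lo)&(q[:,2]<hi)];print(np.percentile(k,[1,50,99],axis=0))
"
```

```text
9.65 [ 0.5653 -0.1609  0.3033] yaw 11.188876280228099 F [ 0.1259 -1.0378 -5.3949] | inc [-0.4397 -0.0377  0.5177] -0.0035
(array([ 163,  180,  184,  140,  133,  151,  104,  693, 1502,   25,   17,
          6,   15,   14,   12, 1735, 1909,   53,    6,    0,   56,    1,
          0,   51,    0,    0,   49,    1,    0,    0,    0]), array([-0.03 , -0.025, -0.02 , -0.015, -0.01 , -0.005,  0.   ,  0.005,
        0.01 ,  0.015,  0.02 ,  0.025,  0.03 ,  0.035,  0.04 ,  0.045,
        0.05 ,  0.055,  0.06 ,  0.065,  0.07 ,  0.075,  0.08 ,  0.085,
        0.09 ,  0.095,  0.1  ,  0.105,  0.11 ,  0.115,  0.12 ,  0.125]))
[[-0.0368 -0.0256  0.0442]
 [ 0.0282 -0.0048  0.05  ]
 [ 0.0539  0.0233  0.0586]]
[[-0.0275 -0.0171 -0.0194]
 [ 0.0087 -0.0001  0.0101]
 [ 0.0461  0.0162  0.0142]]
```

>>> drive_tool:
  increments:
    - [0,-0.22,-0.02,0.05,-0.003]
    - [0,-0.44,-0.038,0.2,-0.003]
    - [0,-0.44,-0.038,0.4,-0.003]
    - [0,-0.44,-0.038,0.55,-0.003]
    - [0,-0.44,-0.038,0.6,-0.003]
    - [0,-0.44,-0.038,0.6,-0.003]
    - [0,-0.44,-0.038,0.6,-0.003]

```text
clock: 10.4
ee_pos: [0.5773, -0.2428, 0.1873]
tool_rot: [0.001, 0.631, 0.776, 0.0]
wrist_force: [0.4, -0.0, -3.4]
gripper_width: 0.12
finger_force: 30.0
```

```bash
python3 -c "
from h import *
inc(.5745,-.249,.16,11.5)"
```

```text
10.4 [ 0.5773 -0.2428  0.1873] yaw 11.793193933472832 F [ 0.414  -0.0099 -3.4138] | inc [-0.0274 -0.0201  0.1364] 0.0033
```

>>> drive_tool:
  increments:
    - [0,-0.025,-0.02,0.05,0]
    - [0,-0.025,-0.02,0.09,0]
    - [0,-0.025,-0.02,0.11,0]
    - [0,-0.025,-0.02,0.11,0]
    - [0,-0.025,-0.02,0.11,0]

```text
clock: 10.9
ee_pos: [0.5736, -0.249, 0.1642]
tool_rot: [0.0, 0.631, 0.776, -0.0]
wrist_force: [0.7, -0.3, -4.7]
gripper_width: 0.12
finger_force: 30.0
```

```bash
python3 -c "
from h import *
inc(.5745,-.249,.16,11.5)"
```

```text
10.9 [ 0.5736 -0.249   0.1642] yaw 11.741993951826885 F [ 0.6878 -0.255  -4.7239] | inc [-0.0007  0.0046  0.0208] 0.0027
```

Centred. I lower in 1 mm steps until there is contact.

>>> drive_tool:
  increments:
    - [0,0,0,0.005,0]
    - [0,0,0,0.01,0]
    - [0,0,0,0.015,0]
    - [0,0,0,0.015,0]

```text
clock: 11.3
ee_pos: [0.5735, -0.2481, 0.1626]
tool_rot: [0.0, 0.631, 0.776, 0.001]
wrist_force: [-2.0, 3.4, 5.1]
gripper_width: 0.124
finger_force: 30.0
```

Contact: the force swung from -4.7 to +5.1 N. I release and retreat straight up.

>>> drive_tool:
  increments:
    - [0.15,0,0,0,0]
    - [0.25,0,0,0,0]
    - [0.35,0,0,0,0]
    - [0.4,0,0,0,0]
    - [0.4,0,0,0,0]
    - [0.4,0,0,-0.05,0]
    - [0.4,0,0,-0.15,0]
    - [0.4,0,0,-0.35,0]
    - [0.4,0,0,-0.6,0]
    - [0.4,0,0,-0.7,0]
    - [0.4,0,0,-0.7,0]
  force: 10

```text
clock: 12.4
ee_pos: [0.5751, -0.2499, 0.306]
tool_rot: [0.005, 0.631, 0.776, 0.001]
wrist_force: [0.0, -0.1, 1.0]
gripper_width: 0.4
finger_force: 0.0
```

>>> drive_tool:
  increments:
    - [0.4,0.25,-0.25,0,0]
    - [0.4,0.5,-0.5,0,0]
    - [0.4,0.8,-0.8,0,0]
    - [0.4,1,-1,0,0]
    - [0.4,1,-1,0,0]
    - [0.4,1,-1,0,0]

```text
clock: 13.0
ee_pos: [0.333, -0.0915, 0.2994]
tool_rot: [-0.002, 0.631, 0.776, -0.0]
wrist_force: [-1.1, -0.1, 0.3]
gripper_width: 0.403
finger_force: 0.0
```

```bash
python3 -c "
from h import *
inc(.3,0,.3)
s=snap('top','t5');c=cloud(s)
z=c[...,2];g=np.zeros_like(z,bool);g[100:205,345:450]=1
for lo,hi in((.1,.122),(.14,.16)):
  m=g&(z>lo)&(z<hi)
  if m.any(): print(lo,m.sum(),c[m].mean(0),cv2.minAreaRect(c[m][:,:2].astype(np.float32)))
"
```

```text
13.0 [ 0.333  -0.0915  0.2994] yaw 11.757719243854444 F [-1.0916 -0.0696  0.2814] | inc [ 0.4816 -0.0684 -0.0018] None
0.1 558 [ 0.5694 -0.2415  0.1093] ((0.5708606243133545, -0.245046004652977), (0.050048720091581345, 0.11153391003608704), 11.460763931274414)
0.14 174 [ 0.5703 -0.243   0.1486] ((0.5708032250404358, -0.24498841166496277), (0.012225376442074776, 0.0975572019815445), 11.497383117675781)
```

View pics/t5.png

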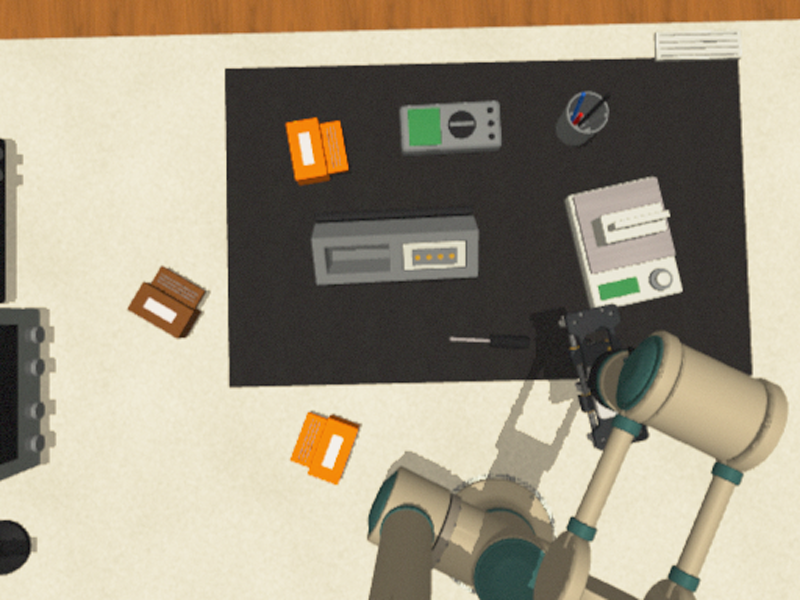

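The top view shows the pack upright at (632,222) on the pan, about 5 mm from its centre. The flat pack (434,256), meter, pot and driver haven't moved, and the arm is clear.

```bash
python3 -c "
from bench import r
print(r.sign_off())"
```

```text
the job is handed in; nothing more can be done
None
```

The job is handed in: the scale was zeroed while empty, then the bar pack was drawn straight out and left standing upright, bar up, about 5 mm from the pan's centre. The other pack, meter, pen pot and screwdriver stayed where they were, and it took about 13 s.

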